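# Tighten the loose jar lid in the garage parts drawer

## Robot

A 6-joint arm with a two-finger parallel gripper is mounted at the origin on the work surface. World frame = base frame: x ahead of the robot, y to its left, z up, the work surface at z = 0. Lengths are in mm, angles in rad, forces in N, time in s.
With the tool pointing down it reaches from about 350 to 725 mm from the base axis. Payload 6 kg.
Tool frame: the origin (TCP) lies between the finger pads; the fingertips stand 8 mm ahead of it and the grasp point (between the pads) lies 11 mm behind it (manip.tips_ahead is the z of the fingertips in the tool frame, in mm); z points along the fingers, y is the line along which they close (so a half turn about z gives the same grasp; the last joint's range is limited). The gripper opens to 85 mm and grips with 20 to 120 N. Pads are 22 mm wide; open, the fingers measure 114 mm over their backs; the gripper's body (76 mm by 85 mm) begins 54 mm behind the grasp point. The pads swing forward as they close: fully open they stand 13 mm farther back than shut.
Start: joints at [-0.99, 0.04, 0.085, 0, -1.615, -0.334], TCP at [146.592, -581.795, 239.261] pointing down, gripper open.
Joint ranges: [-2.56, 2.56], [-1.29, 2.01], [-1.08, 1.49], [-3.29, 1.98], [-2.81, -0.18], [-2.99, 2.99]. Speed limits (rad/s): [2.57, 2.57, 3.01, 3.14, 3.14, 3.14].

## Interface

Orientations are given as a rotation vector (axis times angle).
In Python, from rig import manip gives the robot as it stands.
- The arm moves only by the tool step_arm, never from a script. Its argument "steps" is a list that holds one entry, the list of rows, each a list of 7 numbers: the shift along the world's x, y, z scaled (see below), then the turn, a rotation vector about the world's x, y, z scaled (see below), then the opening, from -1 (shut) to 1 (fully open). In form: [[[dx, dy, dz, rx, ry, rz, jaw], ...]]. A call has 1 to 10 rows; each row shifts and turns the commanded pose from where the row before left it; what a row does not reach is not made up. The controller multiplies each number of a shift by 4 cm and each number of a turn by 360 degrees. A row lasts 1/10 s, in which the tool goes at most 50 mm and 8.59 degrees, less where a joint would pass 70% of its speed; a pose out of reach is approached as far as the arm can. A call with a number of a shift or a turn outside -1 to 1 is refused whole. A call with a gripper value outside its range is refused whole. The fingers move at their own pace and stop on an object; "newtons" is the grip in N (left out, the last holds). Time passes only in rows, so rows that do not move let the fingers close. It gives the time, the measured TCP pose, the force, the opening and the grip force at its end, in the units of the state.
- manip.observe(): the state, without advancing time (a new reading comes with each control period).
- manip.capture(name): name is "scene" or "top" or "wrist"; returns a dict with "image" (400x640x3 uint8, blue, green, red), "range_z" (400x640 float32, mm along the optical axis (not along the pixel's ray), 0 where there is no reading), "fx", "fy", "cx", "cy" (pixels), "dist" ([k1, k2, p1, p2, k3] as OpenCV has them; the pictures are not rectified), "origin" and "attitude" of the camera in the world. Camera axes: x right, y down, z forward; pixel columns grow to the right and rows downward; lengths in mm; the calibration is good to about 2 mm. A picture is of the moment at which its call begins.
- manip.finish_job(): hands the job in; it is judged then, once.
The state is a dict: "t": time; "joints": joint angles; "joint_vel": joint speeds; "effort": joint torques, N m; "eef_pos": TCP position; "tool_rot": TCP orientation; "ft_force": force on the tool from outside, world axes, zero at the start; "wrist_torque": the same for the moment, N m; "opening": finger opening in mm; "gripper_force": force on a finger pad.
Only numpy, scipy, OpenCV 4.12 (cv2) and the standard library are available. Lean on these libraries where they do the work, as an engineer would, in place of code of your own. Each camera call takes 0.05 s, during which the arm holds its last target. There are 200 camera calls.

## Task

The wide lid of the jar in the parts drawer has been left loose. Pull the drawer out to its stop, screw that lid clockwise until it is fully home and will turn no further, then push the drawer fully shut, with all three containers still standing in their pockets and the things on the bench left alone.

Things in the scene. Friction and masses are not known exactly. Their poses are not given: they have to be found in the camera images.
- cabinet_front (a point): point on the bench under the middle of the front face of the grey steel bench-top cabinet (260 mm deep, 306 mm wide, 126 mm high, fixed to the bench). x points into the cabinet, along its depth, y along its width, z up; its one drawer slides out along -x.
- drawer (a joint): how far the drawer is out, m: 0 fully shut, 0.16 at its stop. It slides along cabinet_front's -x with a few N of friction and starts shut. Its grey front panel is 8 mm thick, 106 mm high, its top edge 116 mm above the bench; the handle is on it.
- drawer_handle (a point): middle of the drawer's dark bar handle: a round bar along the cabinet's y, 110 mm long, 35 mm in front of the drawer panel, 88 mm above the bench, free for a pinch from above.
- drawer_floor (a point): point on the drawer's inner floor (12 mm above the bench) under the middle pocket. Moves with the drawer, axes as the cabinet's. The drawer has a row of three pockets along y, centres 0 and +-91 mm from this point, 87 mm square, walls 40 mm high; the row's centre lies 65 mm behind the drawer panel.
- jar: the jar to close: grey plastic, square foot 80 x 80 mm, 52 mm high to its shoulder, stands loose (about 0.5 kg) in one of the three pockets, which keeps it from turning. Origin at the centre of its underside, z up. It has the only wide lid.
- lid_top (a point): centre of the top face of the jar's wide lid: ribbed black round lid, 62 mm diameter, 24 mm high. Its top is 77 mm above the jar's underside when home and up to 6 mm higher when loose; it sinks 2 mm per radian of tightening. Turns with the lid, z up.
- lid (a joint): how far the lid is unscrewed, rad: 0 fully home (a hard stop), growing counter-clockwise seen from above. It starts 2.0 to 2.8 rad loose, so takes several grasps; stiff thread, about 0.4 N m, that stays where it is left and needs a firm grip (25 N or more).
- oil_bottle: neighbour in another pocket: the same grey square foot and shoulder, with a narrow 34 mm cap, 76 mm high in all. Origin at the centre of its underside. Not to be worked on.
- bolt_block: neighbour in the remaining pocket: grey 80 mm square bin heaped with bolts, 57 mm high. Origin at the centre of its underside. Not to be worked on.
- spray_can: loose upright can, 60 mm diameter, 170 mm high, on the bench on the right of the cabinet. Origin at the centre of its underside. Leave alone.
- wrench: loose wrench about 200 mm long lying on the bench on the right of the cabinet. Leave alone.
- battery: loose black tool battery, 110 x 70 x 63 mm, on the bench on the left. Origin at the centre of its underside. Leave alone.

How it is judged (in metres and radians):
On the way, in this order (a step that is already met when the one before it is completed fails the run):
1. the drawer is pulled out to its stop (value of joint drawer above 0.152 m), for 0.2 s.
2. with the drawer still out, the lid is screwed fully home (value of joint lid below 0.12 rad and value of joint drawer above 0.08 m), for 0.2 s.
At the end, for the whole second after the job is handed in: The wide lid is within 0.12 rad of its hard stop, the drawer is shut to within 6 mm, and the jar, the oil bottle and the bolt bin stand upright (within 0.08 rad) on the drawer floor in their pockets (within 6 mm of the floor), at rest (value of joint lid below 0.12 rad and value of joint drawer below 0.006 m and z of each of jar, oil_bottle, bolt_block in the frame of drawer_floor below 0.006 m and angle between each of jar, oil_bottle, bolt_block's own z axis and vertical below 0.08 rad and linear speed of jar below 0.02 m/s); the robot touches nothing.
It fails at once if a container in the drawer is lifted out of its pocket or tipped (z of any of jar, oil_bottle, bolt_block in the frame of drawer_floor above 0.035 m or angle between any of jar, oil_bottle, bolt_block's own z axis and vertical above 0.4 rad).
It fails at once if the spray can, the wrench or the battery on the bench is shifted by more than 30 mm (distance of any of spray_can, wrench, battery from where it was at the start of the episode above 0.03 m).
It also fails if it takes over 69 s, if anything falls off the work surface, if the arm or the gripper's body presses on something with over 40 N, if the wrist force passes 120 N, or if a joint passes its speed limit or range.

## Working session

There is one attempt and no reset: what is moved stays moved. The work goes in short steps, Python scripts to look and compute and a tool call to move; the robot and the scene stay as the last step left them, time stands still between calls to the robot, and variables do not carry over. Pictures are saved under pics/ and viewed, at most 11 in all, crops included, and the job is handed in when it is done.

Besides the shell and the picture viewer there is one more tool, called after ">>>" as name(argument=value, ...) on one line, values as JSON. step_arm: Moves the arm, as the interface text tells. Shifts and turns lie within -1 to 1; 1 stands for 4 cm of shift or 360 degrees of turn. Its arguments: {"type":"object","properties":{"steps":{"type":"array","items":{"type":"array","items":{"type":"array","items":{"type":"number","minimum":-1,"maximum":1}}}},"newtons":{"type":"number"}},"required":["steps"]}

```bash
mkdir -p pics
cat > h.py <<'E'
import numpy as np, cv2
from rig import manip
def cap(n,f=None):
    c=manip.capture(n)
    if f: cv2.imwrite('pics/'+f,c['image'])
    np.savez('/tmp/%s.npz'%(f or n),**{k:np.asarray(v) for k,v in c.items()})
    return c
def R(c):
    a=np.asarray(c['attitude'],float)
    return a if a.shape==(3,3) else cv2.Rodrigues(a)[0]
def ray(c,u,v):
    K=np.array([[c['fx'],0,c['cx']],[0,c['fy'],c['cy']],[0,0,1]],float)
    p=cv2.undistortPoints(np.array([[[u,v]]],float),K,np.asarray(c['dist'],float))[0,0]
    return np.array([p[0],p[1],1.])
def pt(c,u,v,w=2):
    z=c['range_z'][int(v)-w:int(v)+w+1,int(u)-w:int(u)+w+1]; z=np.median(z[z>0]) if (z>0).any() else np.nan
    return R(c)@(ray(c,u,v)*z)+np.asarray(c['origin'])
def onz(c,u,v,h):
    d=R(c)@ray(c,u,v); o=np.asarray(c['origin']); return o+d*(h-o[2])/d[2]
def load(f): 
    return dict(np.load('/tmp/%s.npz'%f))
E
python3 - <<'E'
from h import *
for n in('scene','top'):
    c=cap(n,n+'0.png'); print(n,c['origin'],c['attitude'],c['fx'],c['dist'])
print(manip.observe(), manip.tips_ahead)
E
```

```text
scene [1563.42425105 -160.39700115  935.23621988] [-1.84387225 -1.56179376  0.69967284] 492.86970726682074 [-0.02417389  0.          0.          0.          0.        ]
top [ 420.7340909   -25.49506159 1181.85523023] [-2.12345402  2.13337447 -0.15323084] 377.70377942467724 [-0.08283088  0.          0.          0.          0.        ]
{'t': 0.1, 'joints': array([-9.90283032e-01,  4.07630798e-02,  8.39311727e-02, -3.99610795e-04,
       -1.61547766e+00, -3.33678449e-01]), 'joint_vel': array([ 3.18052491e-04, -1.28472125e-03,  3.02327977e-03,  1.76218938e-04,
       -7.78877456e-05,  3.16512687e-04]), 'effort': array([-3.60234488e-03, -3.69349444e+01,  3.48279190e+01,  6.95166260e+00,
       -4.52526816e-03,  6.86159225e-06]), 'eef_pos': array([ 146.59748746, -581.5387546 ,  238.38526226]), 'tool_rot': array([ 3.86732838e-01, -3.11738529e+00, -2.40949147e-03]), 'ft_force': array([-0.1619953 , -0.296947  , -0.25296181]), 'wrist_torque': array([0.01454267, 0.00738457, 0.03383466]), 'gripper_force': 0.0, 'opening': 85.50280596396102} 8.0
```

View pics/top0.png

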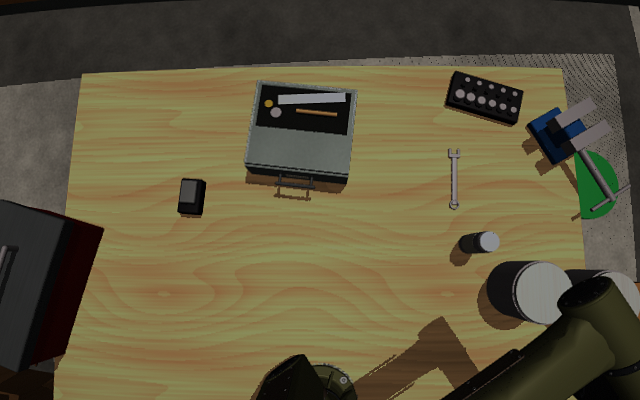

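View pics/scene0.png

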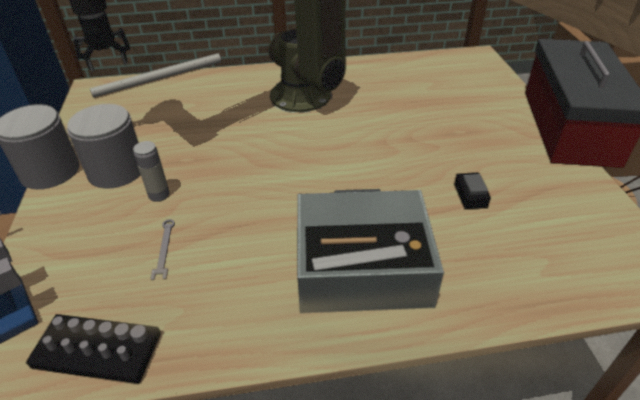

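The top view shows the cabinet at (245–356, 80–188), its handle around (295,182), the can at (485,242) and the battery at (192,197). I'll enlarge the handle area.

Run:
```python
from h import *
c=load('top0.png')
im=c['image'][70:210,235:370]; cv2.imwrite('pics/crop1.png',cv2.resize(im,None,fx=4.2,fy=4.2,interpolation=cv2.INTER_CUBIC))
for n,u,v in[('panel',300,150),('battery',192,190),('can',489,241)]: print(n,pt(c,u,v).round(1))
# point cloud of cabinet region
for v in range(160,202,2):
    print(v,[tuple(pt(c,u,v,0).round(0)[[0,2]]) for u in(265,290,305,335)])
s=load('scene0.png'); print('scene panel',pt(s,360,208).round(1))
```

```text
panel [737.4  53.2 126.6]
battery [633.7 388.8  63.5]
can [ 468.6 -460.2  169.5]
160 [(np.float64(708.0), np.float64(128.0)), (np.float64(708.0), np.float64(127.0)), (np.float64(708.0), np.float64(124.0)), (np.float64(706.0), np.float64(128.0))]
162 [(np.float64(702.0), np.float64(130.0)), (np.float64(703.0), np.float64(124.0)), (np.float64(701.0), np.float64(127.0)), (np.float64(700.0), np.float64(129.0))]
164 [(np.float64(697.0), np.float64(126.0)), (np.float64(696.0), np.float64(125.0)), (np.float64(696.0), np.float64(125.0)), (np.float64(695.0), np.float64(125.0))]
166 [(np.float64(693.0), np.float64(116.0)), (np.float64(690.0), np.float64(126.0)), (np.float64(689.0), np.float64(128.0)), (np.float64(688.0), np.float64(128.0))]
168 [(np.float64(690.0), np.float64(105.0)), (np.float64(686.0), np.float64(118.0)), (np.float64(684.0), np.float64(124.0)), (np.float64(684.0), np.float64(124.0))]
170 [(np.float64(690.0), np.float64(82.0)), (np.float64(680.0), np.float64(118.0)), (np.float64(680.0), np.float64(117.0)), (np.float64(677.0), np.float64(126.0))]
172 [(np.float64(691.0), np.fl
[... 1691 characters left out ...]
np.float64(635.0), np.float64(6.0))]
194 [(np.float64(631.0), np.float64(2.0)), (np.float64(630.0), np.float64(2.0)), (np.float64(630.0), np.float64(-0.0)), (np.float64(629.0), np.float64(1.0))]
196 [(np.float64(624.0), np.float64(3.0)), (np.float64(624.0), np.float64(0.0)), (np.float64(623.0), np.float64(2.0)), (np.float64(623.0), np.float64(0.0))]
198 [(np.float64(618.0), np.float64(2.0)), (np.float64(617.0), np.float64(1.0)), (np.float64(617.0), np.float64(-1.0)), (np.float64(616.0), np.float64(2.0))]
200 [(np.float64(612.0), np.float64(-1.0)), (np.float64(612.0), np.float64(-4.0)), (np.float64(610.0), np.float64(3.0)), (np.float64(610.0), np.float64(2.0))]
scene panel [743.3  53.7 125.7]
```

View pics/crop1.png

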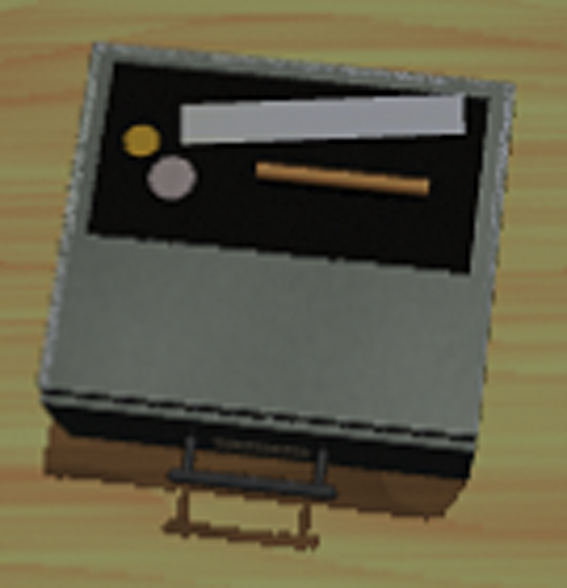

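Run:
```python
from h import *
c=load('top0.png')
f=lambda x,y,h:onz(c,235+(x+.5)/4.2-.5,70+(y+.5)/4.2-.5,h)
a,b=f(168,473,88),f(336,492,88); print('handle',a.round(1),b.round(1),(a+b)/2,np.linalg.norm(a-b))
P=[f(*p,126) for p in((95,42),(514,85),(477,432),(45,385))]
for i in range(4):
    d=P[(i+1)%4]-P[i]; print(P[i].round(1),np.linalg.norm(d).round(1),np.degrees(np.arctan2(d[1],d[0])).round(2))
d=b-a;print(np.degrees(np.arctan2(d[1],d[0])))
# depth-based handle & panel points
pts=np.array([pt(c,u,v,0) for u in range(278,313) for v in range(180,192)]); m=(pts[:,2]>70)&(pts[:,2]<105); print(m.sum(),pts[m].mean(0))
xy=pts[m][:,:2]; print(np.degrees(np.arctan(np.polyfit(xy[:,1],xy[:,0],1)[0])))
pts=np.array([pt(c,u,v,0) for u in range(235,370) for v in range(70,190)]); q=pts[(abs(pts[:,2]-126)<6)]; print(cv2.minAreaRect(q[:,:2].astype(np.float32)))
```

```text
handle [650.6 130.9  88. ] [636.1  12.1  88. ] [643.3271055   71.50318294  88.        ] 119.65399511654184
[961.1 184.9 126. ] 303.3 -97.15
[ 923.4 -116.1  126. ] 255.6 173.1
[669.6 -85.4 126. ] 299.6 83.14
[705.4 212.1 126. ] 257.1 -6.07
-96.9759967689867
146 [643.41499032  66.97079942  92.58224677]
4.899919133346641
((812.720947265625, 50.97160339355469), (306.7242736816406, 267.8795166015625), 82.85453796386719)
```

The handle is at about (643.5, 69, 88), found in agreement by ray and depth. Cabinet yaw is about -7°, and the corner sizes match the text. Next I move above the handle, turning so the tool's y lies along the cabinet's x (+69°).

>>> step_arm(steps=[[[0.62, 0.81, 0, 0, 0, 0.0096, 1], [0.62, 0.81, 0, 0, 0, 0.0096, 1], [0.62, 0.81, 0, 0, 0, 0.0096, 1], [0.62, 0.81, 0, 0, 0, 0.0096, 1], [0.62, 0.81, 0, 0, 0, 0.0096, 1], [0.62, 0.81, 0, 0, 0, 0.0096, 1], [0.62, 0.81, 0, 0, 0, 0.0096, 1], [0.62, 0.81, 0, 0, 0, 0.0096, 1], [0.62, 0.81, 0, 0, 0, 0.0096, 1], [0.62, 0.81, 0, 0, 0, 0.0096, 1]]])

```text
t: 1.1
eef_pos: [395.2, -256.2, 239.1]
tool_rot: [-1.299, 2.86, 0.0]
ft_force: [0.7, -0.9, -0.7]
opening: 85.4
gripper_force: 0.0
```

>>> step_arm(steps=[[[0.62, 0.81, 0, 0, 0, 0.0096, -0.35], [0.62, 0.81, 0, 0, 0, 0.0096, -0.35], [0.62, 0.81, 0, 0, 0, 0.0096, -0.35], [0.62, 0.81, 0, 0, 0, 0.0096, -0.35], [0.62, 0.81, 0, 0, 0, 0.0096, -0.35], [0.62, 0.81, 0, 0, 0, 0.0096, -0.35], [0.6, 0.81, 0, 0, 0, 0.0096, -0.35], [0.4, 0.81, 0, 0, 0, 0.0096, -0.35], [0.3, 0.81, 0, 0, 0, 0.0096, -0.35], [0, 0, 0, 0, 0, 0, -0.35]]])

```text
t: 2.1
eef_pos: [595.9, 37.2, 237.2]
tool_rot: [2.02, -2.403, -0.003]
ft_force: [-0.1, -0.9, 0.9]
opening: 27.9
gripper_force: 0.0
```

```bash
cat >> h.py <<'E'
def st():
    o=manip.observe(); Rt=cv2.Rodrigues(o['tool_rot'])[0]
    print('t',round(o['t'],2),'pos',o['eef_pos'].round(1),'yaw_y',np.degrees(np.arctan2(Rt[1,1],Rt[0,1])).round(2),'z',Rt[:,2].round(3),'open',round(o['opening'],1),'gf',round(o['gripper_force'],1),'F',o['ft_force'].round(1),'T',o['wrist_torque'].round(2),'j6',o['joints'][5].round(2))
E
python3 - <<'E'
from h import *
st(); c=cap('wrist','w1.png'); print(c['origin'],c['attitude'],c['fx'])
E
```

```text
t 2.1 pos [595.9  37.2 237.2] yaw_y 170.09 z [-0.003 -0.    -1.   ] open 27.9 gf 0.0 F [-0.1 -0.9  0.9] T [-0.03  0.03 -0.04] j6 -0.57
[583.40442958 -37.19597247 372.53802656] [0.26851951 3.07404159 0.46353353] 333.1451531181368
```

View pics/w1.png

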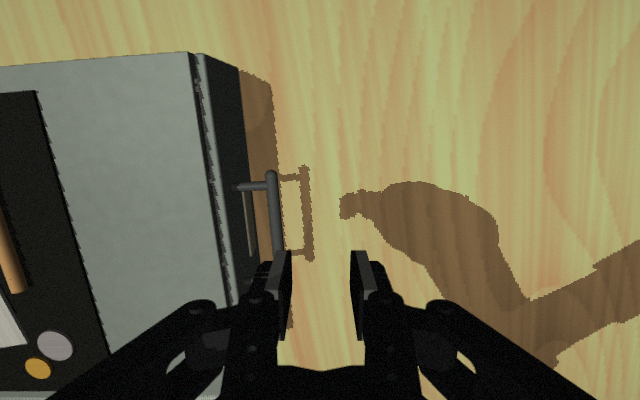

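The wrist view shows the handle bar from (270,173) to (278,245), with its lower part hidden by the gripper. I'll triangulate it.

Run:
```python
from h import *
c=load('w1.png')
for u,v in((271,180),(273,200),(275,220),(277,238)): print(pt(c,u,v,1).round(1),onz(c,u,v,92).round(1))
for u,v in((191,55),(212,185),(225,260)): print('edge',onz(c,u,v,126).round(1), pt(c,u-6,v,1).round(1))
print('end',onz(c,271,171,90))
# panel front-face points
for u,v in((222,80),(236,140)): print('panel',pt(c,u,v,1).round(1))
```

```text
[635.1  18.8  93.2] [635.3  19.1  92. ]
[637.1  36.5  93.7] [637.4  36.9  92. ]
[639.3  54.8  94. ] [639.7  55.4  92. ]
[641.1  71.9  94.3] [641.6  72.8  92. ]
edge [664.5 -83.5 126. ] [668.6 -84.2 126.1]
edge [674.2   8.2 126. ] [678.5   7.2 126.7]
edge [680.6  71.1 126. ] [685.6  70.4 125.7]
end [633.96760619  11.6951242   90.        ]
panel [659.9 -68.9  78.3]
panel [666.9 -17.   53. ]
```

>>> step_arm(steps=[[[0.57, 0.37, 0, 0, 0, 0.0045, -0.4], [0.57, 0.37, 0, 0, 0, 0.0045, -0.4], [0, 0, -0.7, 0, 0, 0, -0.4], [0, 0, -0.7, 0, 0, 0, -0.4], [0, 0, -0.7, 0, 0, 0, -0.4], [0, 0, -0.7, 0, 0, 0, -0.4], [0, 0, -0.6, 0, 0, 0, -0.4], [0, 0, -0.4, 0, 0, 0, -0.4], [0, 0, -0.15, 0, 0, 0, -0.4], [0, 0, 0, 0, 0, 0, -0.4]]])

```text
t: 3.15
eef_pos: [637.2, 62.3, 79.9]
tool_rot: [2.076, -2.347, -0.008]
ft_force: [-16.1, 0.0, 2.7]
opening: 25.1
gripper_force: 0.4
```

>>> step_arm(newtons=60, steps=[[[0, 0, 0, 0, 0, 0, -1], [0, 0, 0, 0, 0, 0, -1], [0, 0, 0, 0, 0, 0, -1], [0, 0, 0, 0, 0, 0, -1], [0, 0, 0, 0, 0, 0, -1]]])

```text
t: 3.65
eef_pos: [640.9, 62.8, 81.5]
tool_rot: [2.081, -2.352, 0.001]
ft_force: [-2.5, -4.2, 1.3]
opening: 8.4
gripper_force: 58.6
```

```bash
python3 -c "
from h import *
st()"
```

```text
t 3.65 pos [640.9  62.8  81.5] yaw_y 173.02 z [-0.    -0.001 -1.   ] open 8.4 gf 58.6 F [-2.5 -4.2  1.3] T [-1.13  0.8  -0.06] j6 -0.53
```

>>> step_arm(steps=[[[-0.15, 0.018, 0, 0, 0, 0, -1], [-0.3, 0.036, 0, 0, 0, 0, -1], [-0.4, 0.048, 0, 0, 0, 0, -1], [-0.4, 0.048, 0, 0, 0, 0, -1], [-0.4, 0.048, 0, 0, 0, 0, -1], [-0.4, 0.048, 0, 0, 0, 0, -1], [-0.4, 0.048, 0, 0, 0, 0, -1], [-0.4, 0.048, 0, 0, 0, 0, -1], [-0.4, 0.048, 0, 0, 0, 0, -1], [-0.3, 0.036, 0, 0, 0, 0, -1]]])

```text
t: 4.65
eef_pos: [498.6, 80.1, 81.5]
tool_rot: [-2.082, 2.352, -0.002]
ft_force: [2.0, -4.0, -1.5]
opening: 8.6
gripper_force: 59.5
```

>>> step_arm(steps=[[[-0.2, 0.024, 0, 0, 0, 0, -1], [-0.15, 0.018, 0, 0, 0, 0, -1], [-0.1, 0.012, 0, 0, 0, 0, -1], [-0.05, 0.006, 0, 0, 0, 0, -1], [0, 0, 0, 0, 0, 0, -1], [0, 0, 0, 0, 0, 0, -1], [0, 0, 0, 0, 0, 0, -1]]])

```text
t: 5.35
eef_pos: [482.5, 82.2, 81.5]
tool_rot: [-2.078, 2.349, -0.009]
ft_force: [22.1, -9.4, -12.8]
opening: 8.7
gripper_force: 58.9
```

```bash
python3 -c "
from h import *
st()"
```

```text
t 5.35 pos [482.5  82.2  81.5] yaw_y 173.0 z [ 0.008 -0.001 -1.   ] open 8.7 gf 58.9 F [ 22.1  -9.4 -12.8] T [-3.14 -7.19 -0.03] j6 -0.71
```

The drawer travelled 158 mm and hit its stop at 22 N. I'll release, lift and look.

>>> step_arm(steps=[[[0.02, 0, 0, 0, 0, 0, -0.4], [0, 0, 0, 0, 0, 0, -0.4], [0, 0, 0, 0, 0, 0, -0.4], [0, 0, 0.5, 0, 0, 0, -0.4], [0, 0, 0.8, 0, 0, 0, -0.4], [0, 0, 0.8, 0, 0, 0, 0], [0, 0, 0.8, 0, 0, 0, 1], [0.3, 0.1, 0.8, 0, 0, 0, 1], [0.3, 0.1, 0.5, 0, 0, 0, 1], [0, 0, 0, 0, 0, 0, 1]]])

```text
t: 6.35
eef_pos: [505.4, 91.8, 252.5]
tool_rot: [-2.08, 2.348, -0.002]
ft_force: [-0.6, 0.7, -0.5]
opening: 85.2
gripper_force: 0.0
```

Run:
```python
from h import *
st(); c=cap('wrist'); t=cap('top','t2.png')
a=c['image']; b=cv2.resize(t['image'][110:240,220:380],(640,520),interpolation=cv2.INTER_CUBIC)[:400]
cv2.imwrite('pics/w2.png',a)
cv2.imwrite('pics/t2c.png',cv2.resize(t['image'][110:240,220:380],None,fx=4,fy=4,interpolation=cv2.INTER_CUBIC))
```

```text
t 6.35 pos [505.4  91.8 252.5] yaw_y 173.06 z [ 0.005  0.002 -1.   ] open 85.2 gf 0.0 F [-0.6  0.7 -0.5] T [ 0.01  0.   -0.01] j6 -0.69
```

View pics/w2.png

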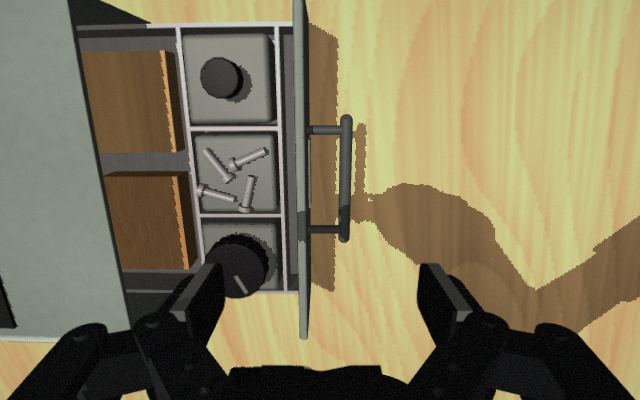

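View pics/t2c.png

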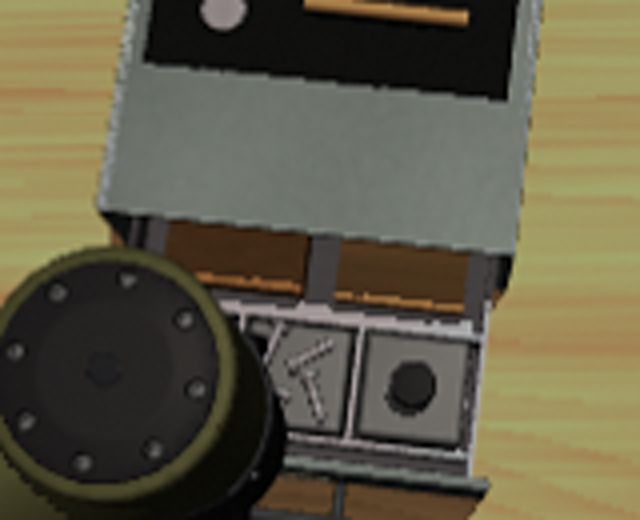

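The wrist view shows the wide lid at about (240,268), in the left (+y) pocket, with a mark at (240,285). The bolts are in the middle and the oil bottle at (221,78). I'll move so the whole lid is visible, with the jaw turned well away, after a quick measurement.

Run:
```python
from h import *
c=cap('wrist')
def cloud(c,u0,u1,v0,v1,zl,zh):
    P=np.array([pt(c,u,v,0) for v in range(v0,v1) for u in range(u0,u1) if c['range_z'][v,u]>0]); return P[(P[:,2]>zl)&(P[:,2]<zh)]
P=cloud(c,195,280,225,300,80,110); print(len(P),np.percentile(P[:,2],[5,25,50,75,95]))
T=P[P[:,2]>np.percentile(P[:,2],60)-3]; print(T.min(0),T.max(0)); print(cv2.minEnclosingCircle(T[:,:2].astype(np.float32)))
P=cloud(c,195,250,50,105,80,100); print('cap',P.mean(0),cv2.minEnclosingCircle(P[:,:2].astype(np.float32)))
for u,v in((300,40),(301,180),(303,320)): print('panel',pt(c,u,v,1).round(1))
print('handle ends',onz(c,346,117,92),onz(c,344,240,92))
```

```text
2330 [84.44320599 92.64291108 93.36575072 93.90896765 94.61818331]
[571.6074521  135.48503194  90.70838928] [631.65524854 195.44987831  95.90976823]
((601.8888549804688, 165.6865234375), 31.29877471923828)
cap [578.78482054 -12.91857889  88.12093503] ((579.685791015625, -13.367891311645508), 17.342575073242188)
panel [504.  -29.8 110.5]
panel [517.6  76.  115.9]
panel [534.6 210.7 116.2]
handle ends [474.07233475  31.52249992  92.        ] [487.20241208 144.0828326   92.        ]
```

Lid centre is (601.7, 165.5) with its top at z 93.4, so about 4.4 mm or 2.2 rad loose. Radius (31.3 mm) and spacing to the oil cap (180 mm) both check. I'll go above it, turned +60° so one grasp has plenty of clockwise range.

>>> step_arm(steps=[[[0.345, 0.263, 0, 0, 0, 0.0236, 0.8], [0.345, 0.263, 0, 0, 0, 0.0236, 0.8], [0.345, 0.263, 0, 0, 0, 0.0236, 0.8], [0.345, 0.263, 0, 0, 0, 0.0236, 0.8], [0.345, 0.263, 0, 0, 0, 0.0236, 0.8], [0.345, 0.263, 0, 0, 0, 0.0236, 0.8], [0.345, 0.263, 0, 0, 0, 0.0236, 0.8], [0, 0, -0.7, 0, 0, 0, 0.8], [0, 0, -0.7, 0, 0, 0, 0.8], [0, 0, 0, 0, 0, 0, 0.8]]])

```text
t: 7.5
eef_pos: [597.8, 164.0, 187.1]
tool_rot: [2.969, -1.007, -0.012]
ft_force: [-0.3, -0.1, -0.9]
opening: 76.8
gripper_force: 0.0
```

Run:
```python
from h import *
st(); c=cap('wrist','w3.png')
t=cap('top','t3.png')
P=np.array([pt(c,u,v,0) for v in range(100,400) for u in range(150,500) if c['range_z'][v,u]>0])
m=(P[:,2]>85)&(P[:,2]<100)&(np.hypot(P[:,0]-601.7,P[:,1]-165.5)<40); T=P[m]; print(m.sum(),np.percentile(T[:,2],[10,50,90])); T=T[T[:,2]>91]
print(T.min(0),T.max(0),cv2.minEnclosingCircle(T[:,:2].astype(np.float32)))
```

```text
t 7.5 pos [597.8 164.  187.1] yaw_y -127.47 z [-0.009 -0.003 -1.   ] open 76.8 gf 0.0 F [-0.3 -0.1 -0.9] T [ 0.    0.07 -0.01] j6 0.33
5591 [92.78511292 93.74389067 94.61241055]
[572.12735572 135.87346807  91.01366081] [633.2487173  197.57854995  96.55955677] ((602.4553833007812, 166.28631591796875), 31.407514572143555)
```

View pics/w3.png

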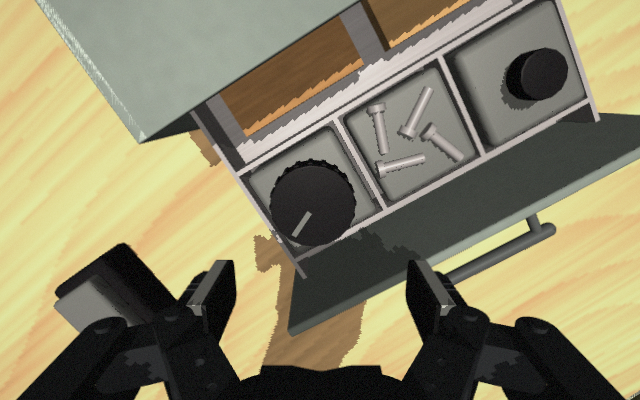

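The second view confirms the lid at (602, 166) with its top at 93.7 and its ribs and mark around (305,205). The surroundings are clear, so I descend and grip.

>>> step_arm(newtons=80, steps=[[[0.107, 0.047, -0.4, 0, 0, 0, 0.8], [0, 0, -0.6, 0, 0, 0, 0.8], [0, 0, -0.6, 0, 0, 0, 0.8], [0, 0, -0.5, 0, 0, 0, 0.8], [0, 0, -0.35, 0, 0, 0, 0.8], [0, 0, -0.13, 0, 0, 0, 0.8], [0, 0, 0, 0, 0, 0, 0.8], [0, 0, 0, 0, 0, 0, 0.8]]])

```text
t: 8.4
eef_pos: [605.4, 166.5, 91.5]
tool_rot: [-2.974, 1.009, -0.003]
ft_force: [-1.1, 0.3, 0.3]
opening: 77.1
gripper_force: 0.0
```

>>> step_arm(newtons=80, steps=[[[0, 0, 0, 0, 0, 0, 0.4], [0, 0, 0, 0, 0, 0, 0], [0, 0, 0, 0, 0, 0, 0], [0, 0, 0, 0, 0, 0, 0], [0, 0, 0, 0, 0, 0, 0]]])

```text
t: 8.9
eef_pos: [605.7, 166.2, 92.7]
tool_rot: [-2.974, 1.009, -0.005]
ft_force: [-1.1, -2.4, 4.0]
opening: 57.4
gripper_force: 83.8
```

```bash
python3 -c "
from h import *
st()"
```

```text
t 8.9 pos [605.7 166.2  92.7] yaw_y -127.48 z [ 0.003  0.    -1.   ] open 57.4 gf 83.8 F [-1.1 -2.4  4. ] T [-0.56  0.33  0.02] j6 0.33
```

The grip is high and x is 3.5 mm off, since the earlier pose was read while still settling. I'll open, correct and grip again.

>>> step_arm(newtons=80, steps=[[[0, 0, 0, 0, 0, 0, 0.8], [0, 0, 0, 0, 0, 0, 0.8], [0, 0, 0, 0, 0, 0, 0.8], [-0.09, -0.005, -0.1, 0, 0, 0, 0.8], [0, 0, -0.12, 0, 0, 0, 0.8], [0, 0, 0, 0, 0, 0, 0.8], [0, 0, 0, 0, 0, 0, 0.8]]])

```text
t: 9.6
eef_pos: [600.9, 166.1, 80.9]
tool_rot: [2.974, -1.009, -0.001]
ft_force: [0.3, 0.4, 0.9]
opening: 76.8
gripper_force: 0.0
```

>>> step_arm(newtons=80, steps=[[[0, 0, 0, 0, 0, 0, 0.4], [0, 0, 0, 0, 0, 0, 0], [0, 0, 0, 0, 0, 0, 0], [0, 0, 0, 0, 0, 0, 0], [0, 0, 0, 0, 0, 0, 0]]])

```text
t: 10.1
eef_pos: [602.0, 166.7, 82.6]
tool_rot: [-2.973, 1.008, -0.003]
ft_force: [1.0, 1.7, 5.7]
opening: 59.1
gripper_force: 85.6
```

```bash
python3 -c "
from h import *
st()"
```

```text
t 10.1 pos [602.  166.7  82.6] yaw_y -127.46 z [ 0.003  0.001 -1.   ] open 59.1 gf 85.6 F [1.  1.7 5.7] T [ 0.85 -0.52  0.04] j6 0.33
```

>>> step_arm(steps=[[[0, 0, -0.006, 0, 0, -0.014, 0], [0, 0, -0.006, 0, 0, -0.02, 0], [0, 0, -0.006, 0, 0, -0.02, 0], [0, 0, -0.006, 0, 0, -0.02, 0], [0, 0, -0.006, 0, 0, -0.02, 0], [0, 0, -0.006, 0, 0, -0.02, 0], [0, 0, -0.006, 0, 0, -0.02, 0], [0, 0, -0.006, 0, 0, -0.02, 0], [0, 0, -0.006, 0, 0, -0.02, 0], [0, 0, 0, 0, 0, 0, 0]]])

```text
t: 11.1
eef_pos: [602.2, 166.9, 80.5]
tool_rot: [-2.011, 2.409, -0.002]
ft_force: [1.4, 2.5, 5.2]
opening: 59.1
gripper_force: 85.5
```

```bash
python3 -c "
from h import *
st();c=cap('wrist','w4.png')"
```

```text
t 11.1 pos [602.2 166.9  80.5] yaw_y 169.72 z [ 0.003  0.001 -1.   ] open 59.1 gf 85.5 F [1.4 2.5 5.2] T [ 0.87 -0.74 -0.08] j6 -0.77
```

View pics/w4.png

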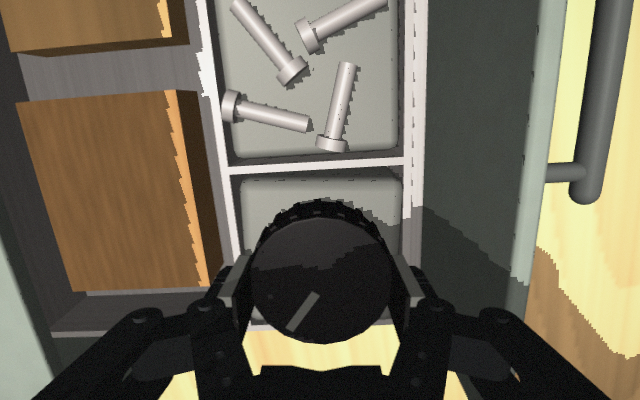

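The fingers grip the lid squarely, and the mark at (305,312) holds its place relative to the gripper, so the lid turned with it (63°). I'll carry on.

>>> step_arm(steps=[[[0, 0, -0.006, 0, 0, -0.02, 0], [0, 0, -0.006, 0, 0, -0.02, 0], [0, 0, -0.006, 0, 0, -0.02, 0], [0, 0, -0.006, 0, 0, -0.02, 0], [0, 0, -0.006, 0, 0, -0.02, 0], [0, 0, -0.006, 0, 0, -0.02, 0]]])

```text
t: 11.75
eef_pos: [602.8, 166.4, 79.1]
tool_rot: [-0.981, 2.98, -0.001]
ft_force: [5.6, 0.8, 3.2]
opening: 58.8
gripper_force: 85.3
```

```bash
python3 -c "
from h import *
st()"
```

```text
t 11.75 pos [602.8 166.4  79.1] yaw_y 126.44 z [ 0.004  0.001 -1.   ] open 58.8 gf 85.3 F [5.6 0.8 3.2] T [ 0.2  -1.86  0.41] j6 -1.53
```

>>> step_arm(steps=[[[0, 0, -0.006, 0, 0, -0.02, 0], [0, 0, -0.006, 0, 0, -0.015, 0], [0, 0, -0.003, 0, 0, -0.01, 0]]])

```text
t: 12.05
eef_pos: [603.0, 166.4, 78.6]
tool_rot: [-0.554, 3.087, 0.0]
ft_force: [6.0, 4.2, 3.8]
opening: 59.2
gripper_force: 85.4
```

```bash
python3 -c "
from h import *
st()"
```

```text
t 12.05 pos [603.  166.4  78.6] yaw_y 110.34 z [ 0.005  0.001 -1.   ] open 59.2 gf 85.4 F [6.  4.2 3.8] T [ 1.35 -2.3   0.83] j6 -1.81
```

>>> step_arm(steps=[[[0, 0, -0.004, 0, 0, -0.015, 0], [0, 0, -0.003, 0, 0, -0.012, 0], [0, 0, 0, 0, 0, 0, 0]]])

```text
t: 12.35
eef_pos: [603.3, 167.3, 78.6]
tool_rot: [-0.303, 3.121, 0.0]
ft_force: [7.5, 1.8, 2.6]
opening: 59.1
gripper_force: 85.4
```

```bash
python3 -c "
from h import *
st()"
```

```text
t 12.35 pos [603.3 167.3  78.6] yaw_y 101.08 z [ 0.006  0.001 -1.   ] open 59.1 gf 85.4 F [7.5 1.8 2.6] T [ 0.57 -2.47  3.54] j6 -1.97
```

>>> step_arm(steps=[[[0, 0, -0.003, 0, 0, -0.015, 0], [0, 0, -0.003, 0, 0, -0.012, 0], [0, 0, 0, 0, 0, 0, 0]]])

```text
t: 12.65
eef_pos: [601.0, 169.3, 76.4]
tool_rot: [-0.027, 3.141, 0.009]
ft_force: [-0.9, 9.5, 2.4]
opening: 56.7
gripper_force: 218.7
```

```bash
python3 -c "
from h import *
st();c=cap('wrist','w5.png')"
```

```text
t 12.65 pos [601.  169.3  76.4] yaw_y 90.99 z [ 0.001  0.006 -1.   ] open 56.7 gf 218.7 F [-0.9  9.5  2.4] T [4.36 0.56 0.09] j6 -2.14
```

View pics/w5.png

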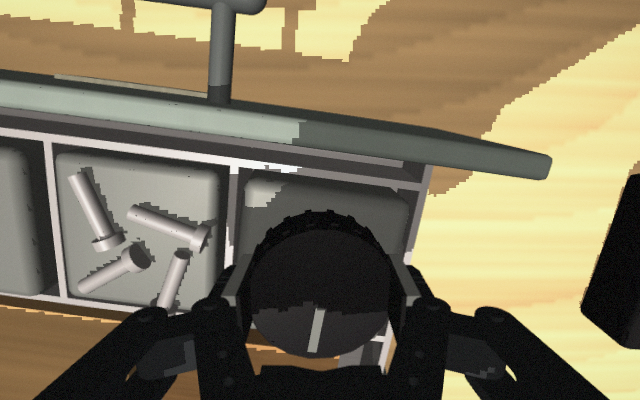

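The torque peaked at 3.5 N m and then the grip slipped: the mark, now near vertical at (317,330), moved relative to the fingers. So the stop was reached. I'll release, lift and verify the lid's height and the jar.

>>> step_arm(steps=[[[0, 0, 0, 0, 0, 0, 0.85], [0, 0, 0, 0, 0, 0, 0.85], [0, 0, 0, 0, 0, 0, 0.85], [0, 0, 0.3, 0, 0, 0, 0.85], [0, 0, 0.7, 0, 0, 0, 0.85], [0, 0, 0.8, 0, 0, 0, 0.85], [0, 0, 0.8, 0, 0, 0, 0.85], [0, 0, 0, 0, 0, 0, 0.85], [0, 0, 0, 0, 0, 0, 0.85]]])

```text
t: 13.6
eef_pos: [601.5, 166.1, 182.3]
tool_rot: [-0.028, 3.139, 0.002]
ft_force: [-0.1, -0.6, -0.8]
opening: 79.0
gripper_force: 0.0
```

Run:
```python
from h import *
st(); c=cap('wrist','w6.png')
P=np.array([pt(c,u,v,0) for v in range(100,400) for u in range(100,500) if c['range_z'][v,u]>0])
m=(P[:,2]>80)&(P[:,2]<105)&(np.hypot(P[:,0]-601.7,P[:,1]-165.5)<40); T=P[m]; print(m.sum(),np.percentile(T[:,2],[10,50,90])); T=T[abs(T[:,2]-np.median(T[:,2]))<3]
print(cv2.minEnclosingCircle(T[:,:2].astype(np.float32)))
A=np.c_[T[:,:2]-T[:,:2].mean(0),np.ones(len(T))]; print('tilt,z',np.linalg.lstsq(A,T[:,2],rcond=None)[0])
```

```text
t 13.6 pos [601.5 166.1 182.3] yaw_y 91.02 z [ 0.002  0.001 -1.   ] open 79.0 gf 0.0 F [-0.1 -0.6 -0.8] T [ 0.05  0.01 -0.03] j6 -2.14
5583 [88.44951274 89.46312813 90.35840354]
((603.1123046875, 164.8109130859375), 31.639694213867188)
tilt,z [2.45199238e-03 7.87346092e-04 8.94824098e+01]
```

View pics/w6.png

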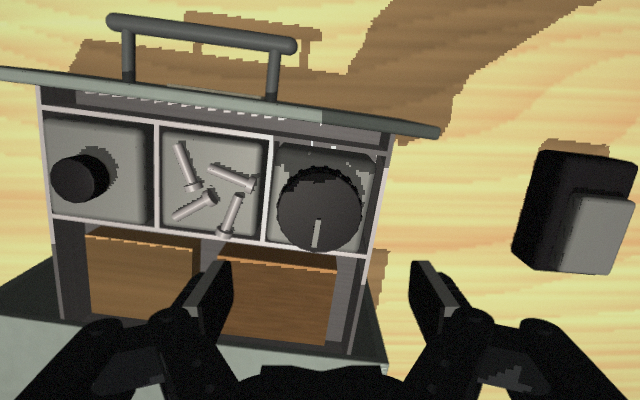

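The lid now stands at 89.5, against 93.7 before and 89 nominal, and it is level with everything standing. To be sure it is at the hard stop, I'll regrip and test the torque.

>>> step_arm(steps=[[[0, 0, 0, 0, 0, 0.0235, 0.8], [0, 0, 0, 0, 0, 0.0235, 0.8], [0, 0, 0, 0, 0, 0.0235, 0.8], [0, 0, 0, 0, 0, 0.0235, 0.8], [0, 0, 0, 0, 0, 0.0235, 0.8], [0, 0, 0, 0, 0, 0.0235, 0.8], [0, 0, 0, 0, 0, 0.0235, 0.8], [0, 0, 0, 0, 0, 0.0235, 0.8], [0, 0, 0, 0, 0, 0.0235, 0.8], [0, 0, 0, 0, 0, 0.0235, 0.8]]])

```text
t: 14.65
eef_pos: [600.5, 165.8, 179.1]
tool_rot: [2.14, -2.296, -0.001]
ft_force: [-0.4, 0.1, -0.3]
opening: 76.9
gripper_force: 0.0
```

>>> step_arm(steps=[[[0, 0, 0, 0, 0, 0.0235, 0.8], [0, 0, 0, 0, 0, 0.0235, 0.8], [0, 0, 0, 0, 0, 0.0235, 0.8], [0, 0, 0, 0, 0, 0.0235, 0.8], [0.02, -0.015, -0.6, 0, 0, 0, 0.8], [0, 0, -0.6, 0, 0, 0, 0.8], [0, 0, -0.5, 0, 0, 0, 0.8], [0, 0, -0.4, 0, 0, 0, 0.8], [0, 0, -0.3, 0, 0, 0, 0.8], [0, 0, 0, 0, 0, 0, 0.8]]])

```text
t: 15.65
eef_pos: [600.8, 165.1, 82.1]
tool_rot: [2.71, -1.582, -0.003]
ft_force: [-0.4, 0.4, -0.3]
opening: 77.0
gripper_force: 0.0
```

Run:
```python
from h import *
st()
# mark direction in world before/after
for f,z,a,b in(('w3.png',93.5,(311,213),(293,235)),('w4.png',91.5,(318,293),(292,330)),('w5.png',89.2,(320,308),(313,352)),('w6.png',89.2,(318,220),(315.5,247))):
    c=load(f); p,q=onz(c,*a,z),onz(c,*b,z); print(f,np.degrees(np.arctan2(*(q-p)[[1,0]])).round(1),np.linalg.norm(q-p).round(1))
```

```text
t 15.65 pos [600.8 165.1  82.1] yaw_y -150.53 z [-0.004 -0.002 -1.   ] open 77.0 gf 0.0 F [-0.4  0.4 -0.3] T [0.01 0.   0.01] j6 -0.07
w3.png 104.4 21.8
w4.png 48.2 22.2
w5.png -6.8 23.3
w6.png -4.1 21.5
```

>>> step_arm(newtons=90, steps=[[[0.03, 0.005, -0.09, 0, 0, 0, 0.8], [0, 0, 0, 0, 0, 0, 0.4], [0, 0, 0, 0, 0, 0, 0], [0, 0, 0, 0, 0, 0, 0], [0, 0, 0, 0, 0, 0, 0], [0, 0, 0, 0, 0, 0, 0], [0, 0, -0.003, 0, 0, -0.01, 0], [0, 0, 0, 0, 0, -0.01, 0]]])

```text
t: 16.45
eef_pos: [604.1, 167.5, 82.5]
tool_rot: [-2.605, 1.748, -0.002]
ft_force: [-1.6, 7.9, 5.5]
opening: 58.5
gripper_force: 96.4
```

```bash
python3 -c "
from h import *
st();cap('wrist','w7.png')"
```

```text
t 16.45 pos [604.1 167.5  82.5] yaw_y -157.72 z [ 0.004  0.003 -1.   ] open 58.5 gf 96.4 F [-1.6  7.9  5.5] T [2.67 0.53 1.22] j6 -0.2
```

>>> step_arm(steps=[[[0, 0, 0, 0, 0, -0.008, 0], [0, 0, 0, 0, 0, -0.008, 0], [0, 0, 0, 0, 0, 0, 0]]])

```text
t: 16.8
eef_pos: [604.2, 167.7, 82.5]
tool_rot: [-2.52, 1.87, -0.003]
ft_force: [2.3, 5.1, 5.5]
opening: 58.4
gripper_force: 96.2
```

```bash
python3 -c "
from h import *
st();cap('wrist','w8.png')"
```

```text
t 16.8 pos [604.2 167.7  82.5] yaw_y -163.15 z [ 0.004  0.002 -1.   ] open 58.4 gf 96.2 F [2.3 5.1 5.5] T [ 1.82 -0.63  3.08] j6 -0.3
```

The torque rose to 3.1 N m, far above the 0.4 thread torque, with the lid held still, so it is at the hard stop. I'll release, lift and go over the handle.

>>> step_arm(steps=[[[0, 0, 0, 0, 0, 0, 0.8], [0, 0, 0, 0, 0, 0, 0.8], [0, 0, 0, 0, 0, 0, 0.8], [0, 0, 0.3, 0, 0, 0, 0.8], [0, 0, 0.7, 0, 0, 0, 0.8], [0, 0, 0.8, 0, 0, 0, 0.8], [0, 0, 0.8, 0, 0, -0.022, 0.8], [0, 0, 0, 0, 0, -0.022, 0.8], [0, 0, 0, 0, 0, -0.022, 0.8], [0, 0, 0, 0, 0, 0, 0.8]]])

```text
t: 17.85
eef_pos: [603.1, 165.5, 185.7]
tool_rot: [-2.074, 2.359, -0.0]
ft_force: [0.1, 0.4, 0.1]
opening: 76.8
gripper_force: 0.0
```

Run:
```python
from h import *
st(); c=cap('wrist','w9.png')
P=np.array([pt(c,u,v,0) for v in range(0,400) for u in range(0,640) if c['range_z'][v,u]>0])
m=(P[:,2]>80)&(P[:,2]<105)&(np.hypot(P[:,0]-601.7,P[:,1]-165.5)<40); T=P[m]; T=T[abs(T[:,2]-np.median(T[:,2]))<3]
A=np.c_[T[:,:2]-T[:,:2].mean(0),np.ones(len(T))]; print(len(T),cv2.minEnclosingCircle(T[:,:2].astype(np.float32)),'tilt,z',np.linalg.lstsq(A,T[:,2],rcond=None)[0])
q=np.array([482.5,86]); m=(P[:,2]>84)&(P[:,2]<100)&(abs(P[:,0]-q[0])<18)&(abs(P[:,1]-q[1])<65); H=P[m]; print('handle',len(H),H.min(0),H.max(0),H.mean(0),np.polyfit(H[:,1]-86,H[:,0],1))
```

```text
t 17.85 pos [603.1 165.5 185.7] yaw_y 172.65 z [ 0.  0. -1.] open 76.8 gf 0.0 F [0.1 0.4 0.1] T [-0.02 -0.04 -0.03] j6 -0.72
5233 ((603.9102783203125, 166.27154541015625), 31.786148071289062) tilt,z [4.15676571e-04 1.95653505e-03 8.95840608e+01]
handle 3194 [475.36628867  41.34142057  86.04807059] [500.45766318 148.95801201  96.35593899] [487.91109568  90.0213255   92.74446443] [9.34229454e-02 4.87535412e+02]
```

View pics/w9.png

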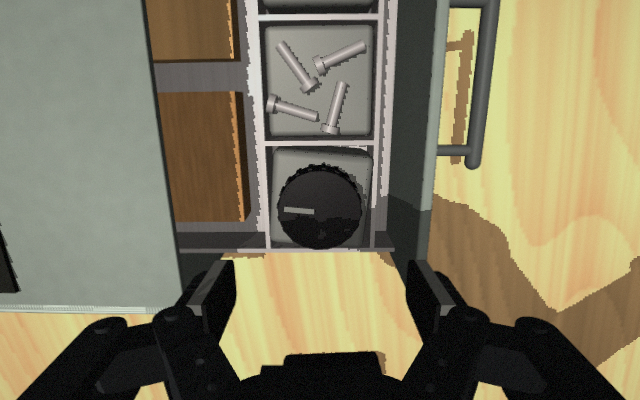

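>>> step_arm(steps=[[[-0.6, -0.4, 0, 0, 0, 0, -0.4], [-0.6, -0.4, 0, 0, 0, 0, -0.4], [-0.6, -0.4, 0, 0, 0, 0, -0.4], [-0.6, -0.4, 0, 0, 0, 0, -0.4], [-0.6, -0.4, 0, 0, 0, 0, -0.4], [0, 0, 0, 0, 0, 0, -0.4], [0, 0, 0, 0, 0, 0, -0.4], [0, 0, 0, 0, 0, 0, -0.4]]])

```text
t: 18.7
eef_pos: [483.4, 85.9, 184.8]
tool_rot: [2.078, -2.356, -0.0]
ft_force: [0.5, -0.6, 0.5]
opening: 25.6
gripper_force: 0.0
```

Run:
```python
from h import *
st(); c=load('w9.png'); p,q=onz(c,315,212,89.2),onz(c,284,210,89.2); print('mark',np.degrees(np.arctan2(*(q-p)[[1,0]])))
for u,v in((489,30),(481,100),(474,155)): print(onz(c,u,v,92).round(1),pt(c,u,v,1).round(1))
c=cap('wrist','w10.png')
P=np.array([pt(c,u,v,0) for v in range(0,400) for u in range(0,640) if c['range_z'][v,u]>0])
for y in(35,45,55,60,65):
    H=P[(P[:,2]>88)&(P[:,2]<99)&(P[:,0]>465)&(P[:,0]<495)&(abs(P[:,1]-y)<2)]; print(y,len(H),H.mean(0) if len(H) else '')
```

```text
t 18.7 pos [483.4  85.9 184.8] yaw_y 172.84 z [-0. -0. -1.] open 25.6 gf 0.0 F [ 0.5 -0.6  0.5] T [-0.    0.01 -0.02] j6 -0.71
mark -11.292080220124062
[482.2  60.4  92. ] [482.9  60.6  93.6]
[487.4 102.6  92. ] [488.2 102.5  93.9]
[492.1 138.9  92. ] [492.9 138.5  94. ]
35 98 [478.75412326  35.05900037  92.94889434]
45 138 [483.07604879  44.70777647  92.65396233]
55 93 [481.31186411  54.99392331  93.05817418]
60 86 [481.78458978  59.90329533  93.0088794 ]
65 83 [482.2701893   64.97210628  93.06070361]
```

>>> step_arm(newtons=60, steps=[[[0.03, 0, -0.6, 0, 0, 0, -0.4], [0, 0, -0.6, 0, 0, 0, -0.4], [0, 0, -0.6, 0, 0, 0, -0.4], [0, 0, -0.5, 0, 0, 0, -0.4], [0, 0, -0.27, 0, 0, 0, -0.4], [0, 0, 0, 0, 0, 0, -0.4], [0, 0, 0, 0, 0, 0, -1], [0, 0, 0, 0, 0, 0, -1], [0, 0, 0, 0, 0, 0, -1], [0, 0, 0, 0, 0, 0, -1]]])

```text
t: 19.75
eef_pos: [484.8, 86.0, 82.6]
tool_rot: [-2.076, 2.356, -0.001]
ft_force: [2.3, -0.5, 1.3]
opening: 8.7
gripper_force: 58.5
```

```bash
python3 -c "
from h import *
st()"
```

```text
t 19.75 pos [484.8  86.   82.6] yaw_y 172.77 z [ 0.001  0.001 -1.   ] open 8.7 gf 58.5 F [ 2.3 -0.5  1.3] T [ 0.09 -0.65  0.03] j6 -0.71
```

>>> step_arm(steps=[[[0.1, -0.012, 0, 0, 0, 0, -1], [0.2, -0.024, 0, 0, 0, 0, -1], [0.3, -0.037, 0, 0, 0, 0, -1], [0.35, -0.043, 0, 0, 0, 0, -1], [0.35, -0.043, 0, 0, 0, 0, -1], [0.35, -0.043, 0, 0, 0, 0, -1], [0.35, -0.043, 0, 0, 0, 0, -1], [0.35, -0.043, 0, 0, 0, 0, -1], [0.35, -0.043, 0, 0, 0, 0, -1], [0.3, -0.037, 0, 0, 0, 0, -1]]])

```text
t: 20.75
eef_pos: [605.5, 71.2, 82.6]
tool_rot: [-2.077, 2.356, -0.0]
ft_force: [-2.3, 2.7, 5.5]
opening: 8.4
gripper_force: 59.4
```

>>> step_arm(steps=[[[0.25, -0.03, 0, 0, 0, 0, -1], [0.2, -0.024, 0, 0, 0, 0, -1], [0.15, -0.018, 0, 0, 0, 0, -1], [0.12, -0.015, 0, 0, 0, 0, -1], [0.1, -0.012, 0, 0, 0, 0, -1], [0.1, -0.012, 0, 0, 0, 0, -1], [0.05, -0.006, 0, 0, 0, 0, -1], [0, 0, 0, 0, 0, 0, -1], [0, 0, 0, 0, 0, 0, -1]]])

```text
t: 21.65
eef_pos: [642.2, 66.8, 82.6]
tool_rot: [2.076, -2.355, -0.003]
ft_force: [-8.9, 3.0, 9.6]
opening: 8.8
gripper_force: 59.8
```

```bash
python3 -c "
from h import *
st()"
```

```text
t 21.65 pos [642.2  66.8  82.6] yaw_y 172.79 z [-0.003  0.    -1.   ] open 8.8 gf 59.8 F [-8.9  3.   9.6] T [ 1.13  3.15 -0.  ] j6 -0.54
```

>>> step_arm(steps=[[[0.06, -0.007, 0, 0, 0, 0, -1], [0.04, -0.005, 0, 0, 0, 0, -1], [0, 0, 0, 0, 0, 0, -1]]])

```text
t: 21.95
eef_pos: [642.3, 66.7, 82.5]
tool_rot: [2.072, -2.349, -0.012]
ft_force: [-28.7, 7.3, 18.0]
opening: 8.8
gripper_force: 61.2
```

```bash
python3 -c "
from h import *
st()"
```

```text
t 21.95 pos [642.3  66.7  82.5] yaw_y 172.83 z [-0.012 -0.    -1.   ] open 8.8 gf 61.2 F [-28.7   7.3  18. ] T [2.31 9.61 0.02] j6 -0.53
```

The drawer is shut hard on its stop. I'll relax the push, release and lift away.

>>> step_arm(steps=[[[-0.07, 0.008, 0, 0, 0, 0, -1], [0, 0, 0, 0, 0, 0, -0.45], [0, 0, 0, 0, 0, 0, -0.45], [0, 0, 0, 0, 0, 0, -0.45], [0, 0, 0.4, 0, 0, 0, -0.45], [0, 0, 0.7, 0, 0, 0, -0.45], [0, 0, 0.7, 0, 0, 0, -0.45], [-0.5, 0, 0.7, 0, 0, 0, -0.45], [-0.7, 0, 0.6, 0, 0, 0, -0.45], [-0.7, 0, 0, 0, 0, 0, -0.45]]])

```text
t: 22.95
eef_pos: [569.4, 65.9, 210.0]
tool_rot: [-2.073, 2.354, -0.005]
ft_force: [-0.3, -0.2, 0.8]
opening: 23.4
gripper_force: 0.0
```

>>> step_arm(steps=[[[-0.7, -0.5, 0, 0, 0, 0, -0.45], [-0.7, -0.5, 0, 0, 0, 0, -0.45], [-0.5, -0.5, 0, 0, 0, 0, -0.45], [0, 0, 0, 0, 0, 0, -0.45], [0, 0, 0, 0, 0, 0, -0.45]]])

```text
t: 23.45
eef_pos: [492.5, 5.9, 206.4]
tool_rot: [-2.075, 2.357, -0.001]
ft_force: [-0.5, 0.0, -0.1]
opening: 23.9
gripper_force: 0.0
```

Run:
```python
from h import *
st(); c=cap('top','t9.png')
for n,u,v in[('battery',192,190),('can',489,241)]: print(n,pt(c,u,v).round(1))
o=load('top0.png'); P=np.array([pt(c,u,v,0) for u in range(278,313) for v in range(178,195)]); m=(P[:,2]>75)&(P[:,2]<105)&(P[:,0]<655); print(m.sum(),P[m].mean(0))
d=np.abs(c['image'].astype(int)-o['image']).sum(2)[165:195,240:360]; print('diff px handle region',(d>120).sum())
```

```text
t 23.45 pos [492.5   5.9 206.4] yaw_y 172.71 z [ 0.001  0.    -1.   ] open 23.9 gf 0.0 F [-0.5  0.  -0.1] T [ 0.02 -0.04 -0.02] j6 -0.55
battery [633.7 388.8  63.7]
can [ 468.6 -460.3  169.3]
94 [645.39586225  81.18281027  93.01653253]
diff px handle region 162
```

```bash
python3 -c "
from rig import manip
print(manip.finish_job())"
```

```text
the job is handed in; nothing more can be done
None
```

The job is handed in, with no verdict returned: I pulled the drawer to its stop, screwed the lid until it stalled at about 3 N m (taken as the hard stop), and pushed the drawer shut. The containers were upright when last seen, before the drawer was shut. The can and battery have not moved; I kept clear of the wrench but did not re-measure it.

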